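# Put the microscope objectives away in their lens pots

### The arm

A 6-joint arm with a two-finger parallel gripper is mounted at the origin on the work surface. World frame = base frame: x ahead of the robot, y to its left, z up, the work surface at z = 0. Lengths are in m, angles in rad, forces in N, time in s.
With the tool pointing down it reaches from about 0.35 to 0.875 m from the base axis. Payload 15.5 kg.
Tool frame: the origin (TCP) lies at the very end of the fingers, on their centre line; the grasp point (between the pads) lies 19 mm behind it; z points along the fingers, y is the line along which they close (so a half turn about z gives the same grasp; the last joint's range is limited). The gripper opens to 85 mm and grips with 20 to 120 N. Pads are 22 mm wide; open, the fingers measure 114 mm over their backs; the gripper's body (76 mm by 85 mm) begins 54 mm behind the grasp point. The pads swing forward as they close: fully open they stand 13 mm farther back than shut.
Start: joints at [-1.355, 0.494, 1.345, -0, 1.302, -0.096], TCP at [0.191, -0.595, 0.231] pointing down, gripper open.
Joint ranges: [-2.91, 2.91], [-0.82, 2.16], [0.22, 2.67], [-1.22, 4.37], [0.12, 2.79], [-3.08, 3.08]. Speed limits (rad/s): [1.89, 1.89, 2.57, 3.01, 3.01, 3.01].

### API

Orientations are given as a 3x3 rotation matrix whose columns are the frame's x, y, z axes.
In Python, from rig import get_state, read_camera, job_done gives the robot as it stands.
- The arm moves only by the tool apply_moves, never from a script. Its argument "rows" is a list of rows, each an object of numbers: "dx", "dy", "dz": the shift along the tool's x, y, z in units of 60 mm (1.0 is 60 mm); "twist": the turn about the tool's z in units of 5 degrees (1.0 is 5 degrees); "jaw": the finger opening in mm, from 0 to 85.4. A call has 1 to 8 rows; each row shifts and turns the commanded pose from where the row before left it, along the tool's axes as they then stand; what a row does not reach is not made up. A row lasts 1/8 s, in which the tool goes at most 62.5 mm and 10.7 degrees, less where a joint would pass 70% of its speed; a pose out of reach is approached as far as the arm can. A call is refused whole if a number of a shift passes 1 or a number of a turn 1, either way. A call with a gripper value outside its range is refused whole. The fingers move at their own pace and stop on an object; the grip force is fixed at half the most. Time passes only in rows, so rows that do not move let the fingers close. It gives the time, the measured TCP pose, the force, the opening and the grip force at its end, in the units of the state.
- get_state(): the state, without advancing time (a new reading comes with each control period).
- read_camera(name): name is "side" or "top"; returns a dict with "frame" (420x560x3 uint8, red, green, blue), "mtx" (3x3 intrinsics, pixels), "extrinsics" (4x4, takes a point from camera to world coordinates). Camera axes: x right, y up, looking along -z (the intrinsics and any distortion apply to the point x, -y, -z); pixel columns grow to the right and rows downward; lengths in m; the calibration is good to about 2 mm. A picture is of the moment at which its call begins. There is no depth.
- job_done(): hands the job in; it is judged then, once.
The state is a dict: "time_s": time; "q": joint angles; "joint_velocities": joint speeds; "joint_efforts": joint torques, N m; "position": TCP position; "tool_rot": TCP orientation; "ft_force": force on the tool from outside, world axes, zero at the start; "torque": the same for the moment, N m; "finger_gap": opening from 0.0 (shut) to 1.0 (fully open); "grip_force": force on a finger pad.
Only numpy, scipy, OpenCV 4.12 (cv2) and the standard library are available. Lean on these libraries where they do the work, as an engineer would, in place of code of your own. Each camera call takes 0.05 s, during which the arm holds its last target. There are 200 camera calls.

### The job

Put the three steel microscope objectives away: stand each one upright, nose up, on the floor of the lens pot of its own size - the small one in the small pot, the medium one in the medium pot, the large one in the large pot. They are delicate, so set them down gently without dropping or knocking any over, and leave the two eyepieces, the slide box and the tissue box where they are.

Things in the scene. Friction and masses are not known exactly. Their poses are not given: they have to be found in the camera images.
- objective_small: the small microscope objective: a bare steel barrel, loose, standing on its flat wide end; 26 mm in diameter and 44 mm tall, straight-sided up to 33 mm, then a cone to a flat nose 14 mm wide with a small dark lens on top. Plain round, so any yaw of grasp will do; about 70 g. Origin: centre of its underside, z up along the barrel
- objective_medium: the medium microscope objective: a bare steel barrel, loose, standing on its flat wide end; 36 mm in diameter and 62 mm tall, straight-sided up to 51 mm, then a cone to a flat nose 20 mm wide with a small dark lens on top. Plain round, so any yaw of grasp will do; about 180 g. Origin: centre of its underside, z up along the barrel
- objective_large: the large microscope objective: a bare steel barrel, loose, standing on its flat wide end; 48 mm in diameter and 82 mm tall, straight-sided up to 71 mm, then a cone to a flat nose 26 mm wide with a small dark lens on top. Plain round, so any yaw of grasp will do; about 340 g. Origin: centre of its underside, z up along the barrel
- pot_small: the small lens pot: a low open round white plastic dish, fixed to the bench; outer diameter 50 mm, inner diameter 42 mm, rim 16 mm above the bench, flat inner floor 4 mm above the bench (so 12 mm deep inside). Origin: centre of its underside, on the bench; z up
- pot_medium: the medium lens pot: a low open round white plastic dish, fixed to the bench; outer diameter 68 mm, inner diameter 60 mm, rim 16 mm above the bench, flat inner floor 4 mm above the bench (so 12 mm deep inside). Origin: centre of its underside, on the bench; z up
- pot_large: the large lens pot: a low open round white plastic dish, fixed to the bench; outer diameter 88 mm, inner diameter 80 mm, rim 16 mm above the bench, flat inner floor 4 mm above the bench (so 12 mm deep inside). Origin: centre of its underside, on the bench; z up
- eyepiece_a: one of two alike eyepieces, loose, standing upright, not to be moved: a broad grey drum 50 mm in diameter with a black top and a wide glass, on a narrower 38 mm steel foot; 42 mm tall in all. Origin: centre of its underside; z up
- eyepiece_b: one of two alike eyepieces, loose, standing upright, not to be moved: a broad grey drum 50 mm in diameter with a black top and a wide glass, on a narrower 38 mm steel foot; 42 mm tall in all. Origin: centre of its underside; z up
- slide_box: a closed wooden slide box lying on the bench beyond the work, loose, not to be moved: 80 x 175 x 34 mm (x, y, z). Origin: centre of its underside
- tissue_box: a cardboard tissue box on the bench at the robot's left, loose, not to be moved: 115 x 115 x 85 mm with a purple band. Origin: centre of its underside
Not all that is in view belongs to the job. What is shaped like the objective_large but pink or turquoise is not meant.

How it is judged:
By the outcome, as a careful person would: the job done as asked, in the order asked, and still so for the second after the job is handed in, with the robot touching nothing.
It also fails if it takes over 96 s, if anything falls off the work surface, if the arm or the gripper's body presses on something with over 40 N, if the wrist force passes 120 N, or if a joint passes its speed limit or range.

## Working session

There is one attempt and no reset: what is moved stays moved. The work goes in short steps, Python scripts to look and compute and a tool call to move; the robot and the scene stay as the last step left them, time stands still between calls to the robot, and variables do not carry over. Pictures are saved under pics/ and viewed, at most 14 in all, crops included, and the job is handed in when it is done.

Besides the shell and the picture viewer there is one more tool, called after "Emit:" as name(argument=value, ...) on one line, values as JSON. apply_moves: Moves the arm, as the interface text tells. Its arguments: {"type":"object","properties":{"rows":{"type":"array"}},"required":["rows"]}

```bash
mkdir -p pics; python3 - <<'E'
from rig import *
import cv2,numpy as np
for n in("top","side"):
    c=read_camera(n);cv2.imwrite(f"pics/{n}0.png",c["frame"][:,:,::-1]);np.savez(f"{n}0.npz",**c)
    print(c["mtx"],c["extrinsics"].round(4),[k for k in c])
s=get_state();print(s["position"],s["tool_rot"],s["time_s"])
E
```

```text
[[541.6397638    0.         286.00799809]
 [  0.         541.6397638  194.09440671]
 [  0.           0.           1.        ]] [[ 0.0153  0.985  -0.1716  0.3704]
 [-0.9997  0.0117 -0.0219  0.0367]
 [-0.0196  0.1719  0.9849  1.494 ]
 [ 0.      0.      0.      1.    ]] ['frame', 'mtx', 'extrinsics']
[[502.7305342    0.         284.27648539]
 [  0.         502.7305342  206.97825692]
 [  0.           0.           1.        ]] [[-0.7982  0.3126 -0.515  -0.0229]
 [-0.6022 -0.4351  0.6693  0.8706]
 [-0.0148  0.8444  0.5355  0.6928]
 [ 0.      0.      0.      1.    ]] ['frame', 'mtx', 'extrinsics']
[ 0.19105847 -0.59474929  0.23076658] [[ 9.52093504e-01  3.05806968e-01 -2.42135033e-04]
 [ 3.05807050e-01 -9.52092929e-01  1.04983819e-03]
 [ 9.05127796e-05 -1.07359072e-03 -9.99999420e-01]] 0.1
```

View pics/top0.png

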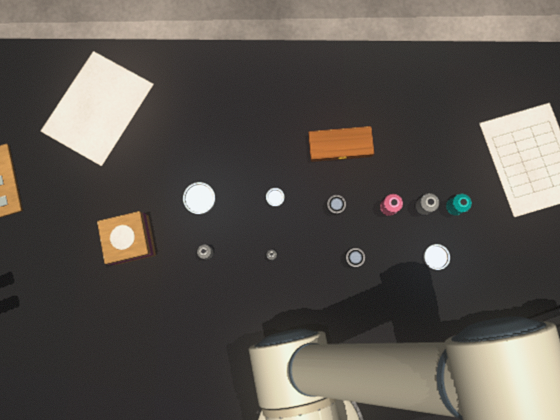

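View pics/side0.png

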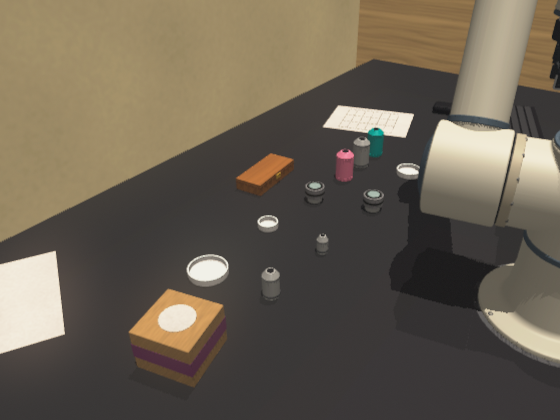

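Candidates in the top view:
- **Large:** steel at (429,204). Rejected: pink (392,204) and turquoise (460,204).
- **Medium:** steel at (205,252).
- **Small:** steel at (271,255).
- **Rejected:** eyepieces at (336,204) and (355,257), which are broad with wide glass.
- **Pots:** large (199,198), small (275,197), medium (436,257).

Next I check these in one crop and measure them.

```bash
cat > h.py <<'E'
import numpy as np,cv2
def ray(c,u,v,z):
    K,E=c["mtx"],c["extrinsics"]
    d=E[:3,:3]@np.array([(u-K[0,2])/K[0,0],-(v-K[1,2])/K[1,1],-1.])
    o=E[:3,3];return o+d*(z-o[2])/d[2]
def proj(c,p):
    K,E=c["mtx"],c["extrinsics"]; q=E[:3,:3].T@(np.array(p)-E[:3,3])
    return np.array([K[0,0]*q[0]/-q[2]+K[0,2],K[1,1]*-q[1]/-q[2]+K[1,2]])
def load(n): return dict(np.load(n))
E
python3 - <<'E'
from h import *
c=load("top0.npz");f=c["frame"][:,:,::-1]
g=cv2.cvtColor(f,cv2.COLOR_BGR2GRAY)
for n,u,v in(("potL",199,198),("potS",275,197),("potM",436,257)):
    m=np.zeros_like(g);m[v-22:v+22,u-22:u+22]=(g>110)[v-22:v+22,u-22:u+22]
    k,_=cv2.findContours(m,0,1);k=max(k,key=cv2.contourArea);e=cv2.fitEllipse(k);print(n,np.round(e[0],1),np.round(e[1],1),ray(c,*e[0],.016).round(4))
for n,u,v,h in(("S",271,255,.044),("M",205,252,.062),("L",429,204,.082)):
    m=np.zeros_like(g);r=14;m[v-r:v+r,u-r:u+r]=(g>60)[v-r:v+r,u-r:u+r]
    k,_=cv2.findContours(m,0,1);k=max(k,key=cv2.contourArea);e=cv2.minEnclosingCircle(k);print(n,e,ray(c,u,v,h).round(4),cv2.boundingRect(k))
def crop(f,u,v,r): return cv2.resize(f[v-r:v+r,u-r:u+r],(260,260),interpolation=cv2.INTER_CUBIC)
s=load("side0.npz")["frame"][:,:,::-1]
o=np.vstack([np.hstack([crop(f,271,255,13),crop(f,205,252,13),crop(f,429,204,13)]),np.hstack([crop(s,322,243,20),crop(s,270,282,26),crop(s,362,152,26)])])
cv2.imwrite("pics/crop.png",o)
E
```

```text
potL [198.5 197.6] [31.1 31.9] [0.6152 0.3123 0.016 ]
potS [274.8 196.6] [17.7 18.2] [0.6206 0.1006 0.016 ]
potM [436.8 256.6] [24.8 26.1] [ 0.4615 -0.3403  0.016 ]
S ((271.2631530761719, 254.34210205078125), 5.431687355041504) [0.4577 0.1064 0.044 ] (266, 249, 11, 11)
M ((204.71739196777344, 251.71739196777344), 8.208456039428711) [0.4621 0.2803 0.062 ] (197, 244, 16, 16)
L ((427.2592468261719, 203.37037658691406), 12.215039253234863) [ 0.5945 -0.3077  0.082 ] (416, 193, 24, 22)
```

View pics/crop.png

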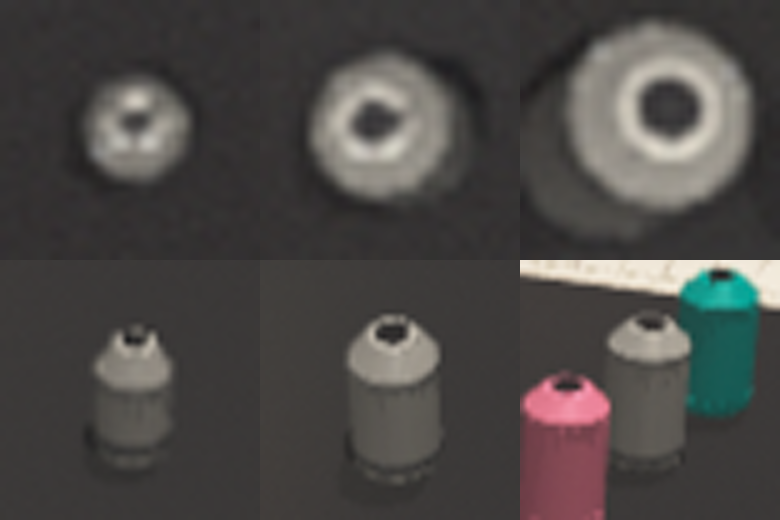

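The crop confirms all three are steel. Lens centres in the top view are S (271,253.7), M (203,250.5) and L (430.3,201); pink and turquoise stand on either side of L. I start turning the tool while I triangulate.

Emit:
apply_moves(rows=[{"twist": -1},{"twist": -1},{"twist": -1},{"twist": -1},{"twist": -1},{"twist": -1},{"twist": -1},{"twist": -1}])

```text
invalid input
```

Emit:
apply_moves(rows=[{"twist": -1},{"twist": -1},{"twist": -1},{"twist": -1},{"twist": -1},{"twist": -1},{"twist": -0.44},{"dx": 0.5}])

```text
invalid input
```

```bash
python3 - <<'E'
from h import *
from rig import get_state
t=load("top0.npz");s=load("side0.npz")
for n,a,b,h in(("S",(271,253.7),(322.3,234.5),.044),("M",(203,250.5),(270.2,270),.062),("L",(430.3,201),(361.6,138),.082)):
    print(n,ray(t,*a,h).round(4),ray(s,*b,h).round(4))
for n,p in(("potL",(.6152,.3123,.016)),("potS",(.6206,.1006,.016)),("potM",(.4615,-.3403,.016))): print(n,proj(s,p).round(1))
st=get_state();print(st["position"].round(4),st["tool_rot"].round(4),st["time_s"])
E
```

```text
S [0.4612 0.1065 0.044 ] [0.464  0.1014 0.044 ]
M [0.466  0.2857 0.062 ] [0.4673 0.2822 0.062 ]
L [ 0.6026 -0.3113  0.082 ] [ 0.6069 -0.3188  0.082 ]
potL [207.3 267.9]
potS [267.7 221.6]
potM [408.9 169.2]
[ 0.1911 -0.5947  0.2308] [[ 9.521e-01  3.058e-01 -2.000e-04]
 [ 3.058e-01 -9.521e-01  1.000e-03]
 [ 1.000e-04 -1.100e-03 -1.000e+00]] 0.1
```

Rows probably need every field.

Emit:
apply_moves(rows=[{"dx": 0,"dy": 0,"dz": 0,"twist": -1,"jaw": 85},{"dx": 0,"dy": 0,"dz": 0,"twist": -1,"jaw": 85},{"dx": 0,"dy": 0,"dz": 0,"twist": -1,"jaw": 85},{"dx": 0,"dy": 0,"dz": 0,"twist": -1,"jaw": 85},{"dx": 0,"dy": 0,"dz": 0,"twist": -1,"jaw": 85},{"dx": 0,"dy": 0,"dz": 0,"twist": -1,"jaw": 85},{"dx": 0,"dy": 0,"dz": 0,"twist": -1,"jaw": 85},{"dx": 0,"dy": 0,"dz": 0,"twist": -1,"jaw": 85}])

```text
time_s: 1.1
position: [0.1911, -0.5948, 0.2309]
tool_rot: [[0.53, 0.848, -0.0], [0.848, -0.53, 0.001], [0.001, -0.001, -1.0]]
ft_force: [0.2, -0.3, 1.2]
finger_gap: 0.995
grip_force: 0.0
```

Emit:
apply_moves(rows=[{"dx": 0,"dy": 0,"dz": 0,"twist": -1,"jaw": 85},{"dx": 0,"dy": 0,"dz": 0,"twist": -1,"jaw": 85},{"dx": 0,"dy": 0,"dz": 0,"twist": -1,"jaw": 85},{"dx": 0,"dy": 0,"dz": 0,"twist": -1,"jaw": 85},{"dx": 0,"dy": 0,"dz": 0,"twist": -1,"jaw": 85},{"dx": 0,"dy": 0,"dz": 0,"twist": -1,"jaw": 85},{"dx": 0,"dy": 0,"dz": 0,"twist": -0.44,"jaw": 85},{"dx": 0.3,"dy": 0.3,"dz": 0,"twist": 0,"jaw": 85}])

```text
time_s: 2.1
position: [0.2087, -0.5773, 0.2308]
tool_rot: [[0.001, 1.0, -0.0], [1.0, -0.001, 0.0], [0.0, -0.0, -1.0]]
ft_force: [0.9, 0.5, -1.0]
finger_gap: 0.994
grip_force: 0.0
```

Emit:
apply_moves(rows=[{"dx": 0.9,"dy": 0.35,"dz": 0,"twist": 0,"jaw": 85},{"dx": 0.9,"dy": 0.35,"dz": 0,"twist": 0,"jaw": 85},{"dx": 0.9,"dy": 0.35,"dz": 0,"twist": 0,"jaw": 85},{"dx": 0.9,"dy": 0.35,"dz": 0,"twist": 0,"jaw": 85},{"dx": 0.9,"dy": 0.35,"dz": 0,"twist": 0,"jaw": 85},{"dx": 0.9,"dy": 0.35,"dz": 0,"twist": 0,"jaw": 85},{"dx": 0.9,"dy": 0.35,"dz": 0,"twist": 0,"jaw": 85},{"dx": 0.9,"dy": 0.35,"dz": 0,"twist": 0,"jaw": 85}])

```text
time_s: 3.1
position: [0.3772, -0.1425, 0.2313]
tool_rot: [[0.0, 1.0, 0.0], [1.0, -0.0, 0.0], [0.0, 0.0, -1.0]]
ft_force: [0.1, -0.3, 0.2]
finger_gap: 0.993
grip_force: 0.0
```

Emit:
apply_moves(rows=[{"dx": 0.8,"dy": 0.3,"dz": 0,"twist": 0,"jaw": 60},{"dx": 0.8,"dy": 0.3,"dz": 0,"twist": 0,"jaw": 60},{"dx": 0.8,"dy": 0.3,"dz": 0,"twist": 0,"jaw": 60},{"dx": 0.8,"dy": 0.3,"dz": 0,"twist": 0,"jaw": 60},{"dx": 0.4,"dy": 0.1,"dz": 0,"twist": 0,"jaw": 60},{"dx": 0.4,"dy": 0.1,"dz": 0,"twist": 0,"jaw": 60},{"dx": 0.1,"dy": 0,"dz": 0.5,"twist": 0,"jaw": 60},{"dx": 0,"dy": 0,"dz": 0.5,"twist": 0,"jaw": 60}])

```text
time_s: 4.1
position: [0.4604, 0.1023, 0.1706]
tool_rot: [[-0.001, 1.0, 0.001], [1.0, 0.001, 0.0], [0.0, 0.001, -1.0]]
ft_force: [0.9, -0.6, 1.0]
finger_gap: 0.705
grip_force: 0.0
```

Emit:
apply_moves(rows=[{"dx": 0,"dy": 0,"dz": 0.6,"twist": 0,"jaw": 60},{"dx": 0,"dy": 0,"dz": 0.6,"twist": 0,"jaw": 60},{"dx": 0,"dy": 0,"dz": 0.5,"twist": 0,"jaw": 60},{"dx": 0,"dy": 0,"dz": 0.1,"twist": 0,"jaw": 60},{"dx": 0,"dy": 0,"dz": 0,"twist": 0,"jaw": 60}])

```text
time_s: 4.72
position: [0.4609, 0.1013, 0.0637]
tool_rot: [[-0.0, 1.0, -0.0], [1.0, 0.0, 0.0], [0.0, -0.0, -1.0]]
ft_force: [0.5, 0.0, -0.1]
finger_gap: 0.701
grip_force: 0.0
```

```bash
cat >> h.py <<'E'
def shot(name,u,v,r,cam="side"):
    from rig import read_camera,get_state
    c=read_camera(cam);np.savez(name+".npz",**c);f=c["frame"][:,:,::-1]
    u=min(max(u,r),560-r);v=min(max(v,r),420-r)
    cv2.imwrite(f"pics/{name}.png",cv2.resize(f[v-r:v+r,u-r:u+r],(600,600),interpolation=cv2.INTER_CUBIC))
    s=get_state();p=s["position"];print(p.round(4),s["time_s"],"tcp px in crop",((proj(c,p)-[u-r,v-r])*300/r).round())
    return c
E
python3 -c "
from h import *
c=shot('s1',322,225,40)
print((proj(c,(.4625,.104,.044))-[282,185])*7.5)"
```

```text
[0.4613 0.1012 0.0641] 4.775 tcp px in crop [312. 318.]
[301.69447273 377.2039496 ]
```

View pics/s1.png

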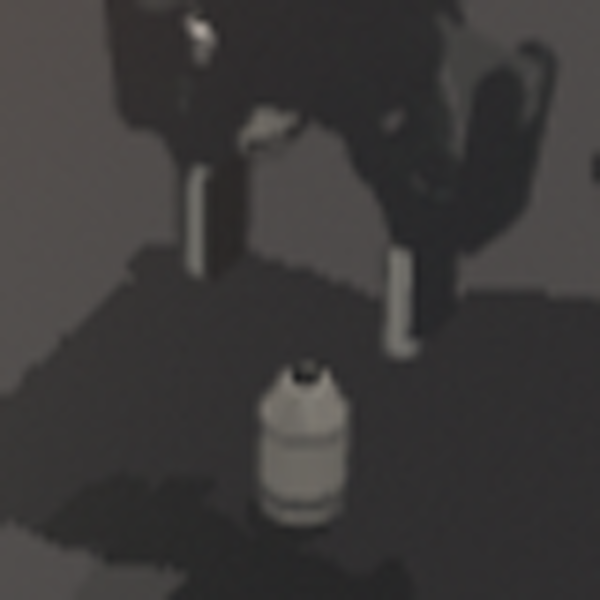

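The small objective's lens is at crop (306,372), between the two pads (tips about (200,275) and (405,350)). I go down and grip.

Emit:
apply_moves(rows=[{"dx": 0.03,"dy": 0.02,"dz": 0.3,"twist": 0,"jaw": 60},{"dx": 0,"dy": 0,"dz": 0.3,"twist": 0,"jaw": 60},{"dx": 0,"dy": 0,"dz": 0.2,"twist": 0,"jaw": 50},{"dx": 0,"dy": 0,"dz": 0.05,"twist": 0,"jaw": 40},{"dx": 0,"dy": 0,"dz": 0,"twist": 0,"jaw": 32},{"dx": 0,"dy": 0,"dz": 0,"twist": 0,"jaw": 28},{"dx": 0,"dy": 0,"dz": 0,"twist": 0,"jaw": 20},{"dx": 0,"dy": 0,"dz": 0,"twist": 0,"jaw": 15}])

```text
time_s: 5.78
position: [0.4624, 0.1028, 0.013]
tool_rot: [[-0.0, 1.0, 0.001], [1.0, 0.0, 0.0], [0.0, 0.001, -1.0]]
ft_force: [-1.8, -0.2, 10.7]
finger_gap: 0.282
grip_force: 58.3
```

Emit:
apply_moves(rows=[{"dx": 0,"dy": 0,"dz": 0,"twist": 0,"jaw": 15},{"dx": 0,"dy": 0,"dz": 0,"twist": 0,"jaw": 15}])

```text
time_s: 6.02
position: [0.4625, 0.1028, 0.013]
tool_rot: [[-0.0, 1.0, 0.001], [1.0, 0.0, 0.0], [0.0, 0.001, -1.0]]
ft_force: [-2.2, -0.5, 10.1]
finger_gap: 0.277
grip_force: 58.3
```

Emit:
apply_moves(rows=[{"dx": 0,"dy": 0,"dz": -0.1,"twist": 0,"jaw": 15},{"dx": 0,"dy": 0,"dz": -0.4,"twist": 0,"jaw": 15},{"dx": 0,"dy": 0,"dz": -0.4,"twist": 0,"jaw": 15},{"dx": 0,"dy": 0.5,"dz": 0,"twist": 0,"jaw": 15},{"dx": 0,"dy": 0.8,"dz": 0,"twist": 0,"jaw": 15},{"dx": 0,"dy": 0.8,"dz": 0,"twist": 0,"jaw": 15},{"dx": 0,"dy": 0.5,"dz": 0,"twist": 0,"jaw": 15},{"dx": 0,"dy": 0.05,"dz": 0,"twist": 0,"jaw": 15}])

```text
time_s: 7.02
position: [0.6231, 0.1027, 0.0666]
tool_rot: [[0.0, 1.0, 0.002], [1.0, -0.0, 0.0], [0.0, 0.002, -1.0]]
ft_force: [-0.7, 1.1, -0.7]
finger_gap: 0.277
grip_force: 59.1
```

Emit:
apply_moves(rows=[{"dx": 0,"dy": 0,"dz": 0.3,"twist": 0,"jaw": 15},{"dx": 0,"dy": 0,"dz": 0.05,"twist": 0,"jaw": 15}])

```text
time_s: 7.28
position: [0.619, 0.1028, 0.0435]
tool_rot: [[-0.0, 1.0, -0.004], [1.0, 0.0, -0.0], [-0.0, -0.004, -1.0]]
ft_force: [-0.3, -0.1, -1.0]
finger_gap: 0.28
grip_force: 59.1
```

```bash
python3 - <<'E'
from h import *
c=shot('s2',272,215,32)
p=[.6206,.1006,.016]
# ellipses of rim (inner r 21) expected
print((proj(c,p)-[240,183])*600/64)
s0=load("side0.npz");g=cv2.cvtColor(s0["frame"],cv2.COLOR_RGB2GRAY)
for n,u,v,a,b in(("S",268,222,18,14),("M",409,170,24,14),("L",208,269,30,20)):
    m=np.zeros_like(g);m[v-b:v+b,u-a:u+a]=(g>100)[v-b:v+b,u-a:u+a]
    k,_=cv2.findContours(m,0,1);k=cv2.convexHull(max(k,key=cv2.contourArea));x,y,w,h=cv2.boundingRect(k)
    top=y; # wall visible below rim; use horizontal centre
    print(n,(x,y,w,h),ray(s0,x+w/2-.5,proj(s0,{"S":(.6206,.1006,.016),"M":(.4615,-.3403,.016),"L":(.6152,.3123,.016)}[n])[1],.016).round(4))
E
```

```text
[0.6194 0.1028 0.0438] 7.325 tcp px in crop [254. 277.]
[259.59596801 362.34274413]
S (257, 215, 22, 17) [0.621  0.1009 0.016 ]
M (396, 163, 24, 16) [ 0.4647 -0.338   0.016 ]
L (186, 254, 43, 33) [0.6157 0.3126 0.016 ]
```

View pics/s2.png

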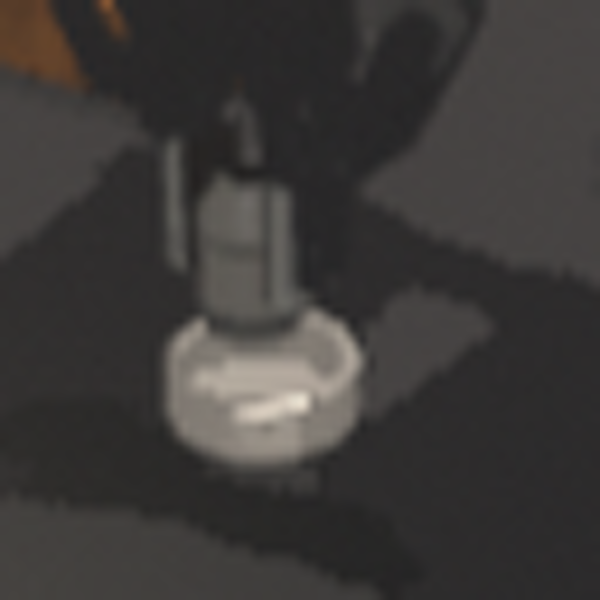

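The objective hangs over the small pot: barrel bottom about (250,320), rim centre about (262,360) in the crop. I correct a few mm and lower gently.

Emit:
apply_moves(rows=[{"dx": -0.05,"dy": 0.02,"dz": 0,"twist": 0,"jaw": 15},{"dx": 0,"dy": 0,"dz": 0.15,"twist": 0,"jaw": 15},{"dx": 0,"dy": 0,"dz": 0.15,"twist": 0,"jaw": 15},{"dx": 0,"dy": 0,"dz": 0.08,"twist": 0,"jaw": 15},{"dx": 0,"dy": 0,"dz": 0.04,"twist": 0,"jaw": 15},{"dx": 0,"dy": 0,"dz": 0,"twist": 0,"jaw": 15}])

```text
time_s: 8.07
position: [0.6224, 0.0998, 0.02]
tool_rot: [[-0.0, 1.0, -0.0], [1.0, 0.0, -0.0], [-0.0, -0.0, -1.0]]
ft_force: [0.5, -0.0, -0.7]
finger_gap: 0.279
grip_force: 59.1
```

Emit:
apply_moves(rows=[{"dx": 0.01,"dy": -0.01,"dz": 0.02,"twist": 0,"jaw": 15},{"dx": 0,"dy": 0,"dz": 0.01,"twist": 0,"jaw": 15},{"dx": 0,"dy": 0,"dz": 0,"twist": 0,"jaw": 15}])

```text
time_s: 8.45
position: [0.6219, 0.1004, 0.0183]
tool_rot: [[-0.0, 1.0, 0.0], [1.0, 0.0, 0.0], [0.0, 0.0, -1.0]]
ft_force: [0.5, 0.9, -1.5]
finger_gap: 0.28
grip_force: 59.1
```

```bash
python3 -c "
from h import *
c=shot('s3',272,215,32)"
```

```text
[0.6219 0.1004 0.0183] 8.5 tcp px in crop [256. 353.]
```

View pics/s3.png

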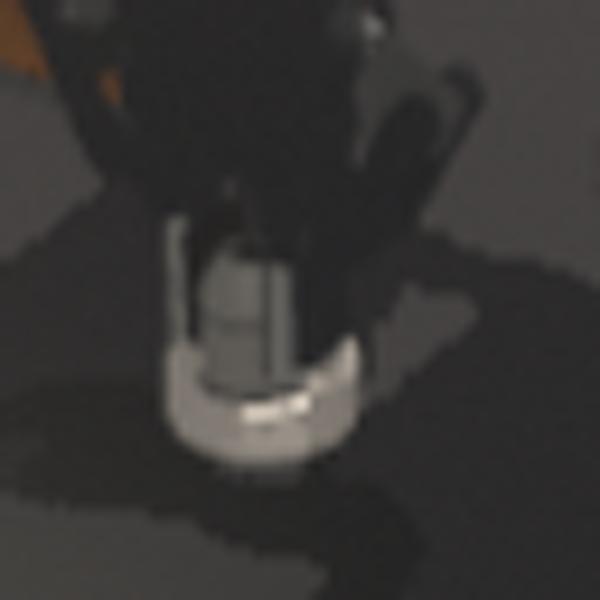

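The barrel is inside the rim (barrel centre about (250,385), rim centre about (263,365) in the crop). I step down until there is contact.

Emit:
apply_moves(rows=[{"dx": 0,"dy": 0,"dz": 0.015,"twist": 0,"jaw": 15},{"dx": 0,"dy": 0,"dz": 0,"twist": 0,"jaw": 15}])

```text
time_s: 8.75
position: [0.6218, 0.1004, 0.0173]
tool_rot: [[-0.0, 1.0, -0.0], [1.0, 0.0, 0.0], [0.0, -0.0, -1.0]]
ft_force: [-0.3, -0.2, -1.3]
finger_gap: 0.277
grip_force: 59.1
```

Emit:
apply_moves(rows=[{"dx": 0,"dy": 0,"dz": 0.01,"twist": 0,"jaw": 15},{"dx": 0,"dy": 0,"dz": 0,"twist": 0,"jaw": 15}])

```text
time_s: 9.0
position: [0.6219, 0.1004, 0.0171]
tool_rot: [[-0.0, 1.0, 0.0], [1.0, 0.0, 0.0], [0.0, 0.0, -1.0]]
ft_force: [-1.9, 0.3, 4.6]
finger_gap: 0.278
grip_force: 59.7
```

Contact made. I open gradually, then lift off.

Emit:
apply_moves(rows=[{"dx": 0,"dy": 0,"dz": 0,"twist": 0,"jaw": 27},{"dx": 0,"dy": 0,"dz": 0,"twist": 0,"jaw": 32},{"dx": 0,"dy": 0,"dz": 0,"twist": 0,"jaw": 38},{"dx": 0,"dy": 0,"dz": 0,"twist": 0,"jaw": 45},{"dx": 0,"dy": 0,"dz": 0,"twist": 0,"jaw": 45},{"dx": 0,"dy": 0,"dz": -0.3,"twist": 0,"jaw": 45},{"dx": 0,"dy": 0,"dz": -0.8,"twist": 0,"jaw": 60},{"dx": 0,"dy": 0,"dz": -0.8,"twist": 0,"jaw": 70}])

```text
time_s: 10.0
position: [0.6218, 0.1004, 0.1332]
tool_rot: [[-0.0, 1.0, 0.0], [1.0, 0.0, 0.0], [0.0, 0.0, -1.0]]
ft_force: [0.3, 0.3, -0.1]
finger_gap: 0.815
grip_force: 0.0
```

Emit:
apply_moves(rows=[{"dx": 0.6,"dy": -0.5,"dz": 0,"twist": 0,"jaw": 75},{"dx": 0.8,"dy": -0.7,"dz": 0,"twist": 0,"jaw": 75},{"dx": 0.8,"dy": -0.7,"dz": 0,"twist": 0,"jaw": 75},{"dx": 0.6,"dy": -0.5,"dz": 0,"twist": 0,"jaw": 75},{"dx": 0.25,"dy": -0.18,"dz": 0,"twist": 0,"jaw": 75},{"dx": 0,"dy": 0,"dz": 0.5,"twist": 0,"jaw": 75},{"dx": 0,"dy": 0,"dz": 0.4,"twist": 0,"jaw": 75},{"dx": 0,"dy": 0,"dz": 0,"twist": 0,"jaw": 75}])

```text
time_s: 11.0
position: [0.4685, 0.2809, 0.0762]
tool_rot: [[0.0, 1.0, -0.002], [1.0, -0.0, -0.001], [-0.001, -0.002, -1.0]]
ft_force: [0.6, -0.8, 1.1]
finger_gap: 0.877
grip_force: 0.0
```

```bash
python3 -c "
from h import *
c=shot('s4',272,250,50)
print((proj(c,(.467,.2835,.062))-[222,200])*6)"
```

```text
[0.4691 0.2811 0.0772] 11.05 tcp px in crop [286. 380.]
[287.36151136 422.45998531]
```

View pics/s4.png

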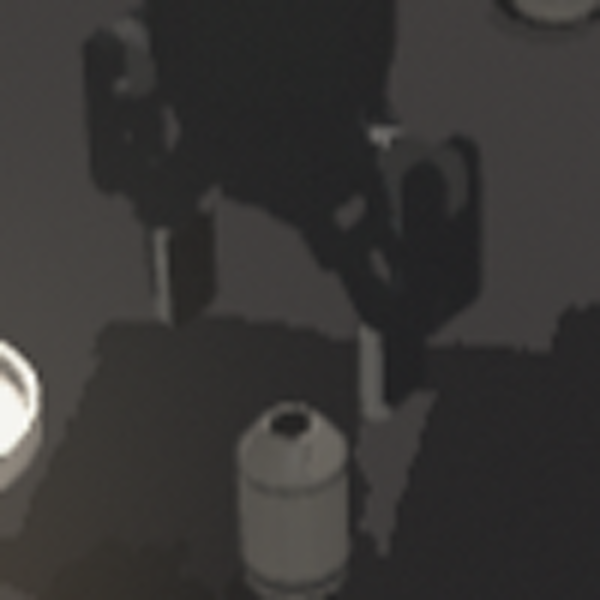

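The medium objective's lens is at crop (292,422), matching the estimate and between the pads.

Emit:
apply_moves(rows=[{"dx": 0.03,"dy": -0.03,"dz": 0.2,"twist": 0,"jaw": 75},{"dx": 0,"dy": 0,"dz": 0.35,"twist": 0,"jaw": 75},{"dx": 0,"dy": 0,"dz": 0.3,"twist": 0,"jaw": 65},{"dx": 0,"dy": 0,"dz": 0.13,"twist": 0,"jaw": 55},{"dx": 0,"dy": 0,"dz": 0,"twist": 0,"jaw": 45},{"dx": 0,"dy": 0,"dz": 0,"twist": 0,"jaw": 38},{"dx": 0,"dy": 0,"dz": 0,"twist": 0,"jaw": 30},{"dx": 0,"dy": 0,"dz": 0,"twist": 0,"jaw": 25}])

```text
time_s: 12.05
position: [0.467, 0.2834, 0.0189]
tool_rot: [[-0.0, 1.0, 0.001], [1.0, 0.0, 0.0], [0.0, 0.001, -1.0]]
ft_force: [-3.7, -0.5, 7.1]
finger_gap: 0.402
grip_force: 59.1
```

Emit:
apply_moves(rows=[{"dx": 0,"dy": 0,"dz": 0,"twist": 0,"jaw": 25},{"dx": 0,"dy": 0,"dz": 0,"twist": 0,"jaw": 25}])

```text
time_s: 12.3
position: [0.467, 0.2834, 0.0189]
tool_rot: [[-0.0, 1.0, 0.001], [1.0, 0.0, 0.0], [0.0, 0.001, -1.0]]
ft_force: [-3.4, -1.0, 6.7]
finger_gap: 0.407
grip_force: 59.1
```

Emit:
apply_moves(rows=[{"dx": 0,"dy": 0,"dz": -0.1,"twist": 0,"jaw": 25},{"dx": 0,"dy": 0,"dz": -0.6,"twist": 0,"jaw": 25},{"dx": 0,"dy": 0,"dz": -0.8,"twist": 0,"jaw": 25},{"dx": -0.3,"dy": 0,"dz": -0.4,"twist": 0,"jaw": 25},{"dx": -0.6,"dy": 0,"dz": 0,"twist": 0,"jaw": 25},{"dx": -0.8,"dy": 0,"dz": 0,"twist": 0,"jaw": 25},{"dx": -0.8,"dy": 0,"dz": 0,"twist": 0,"jaw": 25},{"dx": -0.8,"dy": 0,"dz": 0,"twist": 0,"jaw": 25}])

```text
time_s: 13.3
position: [0.467, 0.0838, 0.1326]
tool_rot: [[-0.0, 1.0, 0.001], [1.0, 0.0, 0.0], [0.0, 0.001, -1.0]]
ft_force: [1.0, -1.7, -1.8]
finger_gap: 0.405
grip_force: 60.4
```

Emit:
apply_moves(rows=[{"dx": -0.8,"dy": 0,"dz": 0,"twist": 0,"jaw": 25},{"dx": -0.8,"dy": 0,"dz": 0,"twist": 0,"jaw": 25},{"dx": -0.8,"dy": 0,"dz": 0,"twist": 0,"jaw": 25},{"dx": -0.8,"dy": 0,"dz": 0,"twist": 0,"jaw": 25},{"dx": -0.8,"dy": 0,"dz": 0,"twist": 0,"jaw": 25},{"dx": -0.8,"dy": 0,"dz": 0,"twist": 0,"jaw": 25},{"dx": -0.8,"dy": 0,"dz": 0,"twist": 0,"jaw": 25},{"dx": -0.6,"dy": 0,"dz": 0,"twist": 0,"jaw": 25}])

```text
time_s: 14.3
position: [0.4669, -0.2889, 0.1326]
tool_rot: [[0.001, 1.0, 0.001], [1.0, -0.001, -0.001], [-0.001, 0.001, -1.0]]
ft_force: [0.7, 0.0, -2.3]
finger_gap: 0.405
grip_force: 60.4
```

Emit:
apply_moves(rows=[{"dx": -0.4,"dy": 0,"dz": 0,"twist": 0,"jaw": 25},{"dx": -0.2,"dy": 0,"dz": 0,"twist": 0,"jaw": 25},{"dx": 0,"dy": 0,"dz": 0,"twist": 0,"jaw": 25}])

```text
time_s: 14.68
position: [0.467, -0.3225, 0.132]
tool_rot: [[0.0, 1.0, -0.0], [1.0, -0.0, 0.0], [0.0, -0.0, -1.0]]
ft_force: [-0.0, -0.3, -1.5]
finger_gap: 0.4
grip_force: 60.4
```

Emit:
apply_moves(rows=[{"dx": -0.28,"dy": -0.07,"dz": 0,"twist": 0,"jaw": 25},{"dx": 0,"dy": 0,"dz": 0.6,"twist": 0,"jaw": 25},{"dx": 0,"dy": 0,"dz": 0.6,"twist": 0,"jaw": 25},{"dx": 0,"dy": 0,"dz": 0.2,"twist": 0,"jaw": 25},{"dx": 0,"dy": 0,"dz": 0,"twist": 0,"jaw": 25}])

```text
time_s: 15.3
position: [0.4627, -0.3393, 0.0479]
tool_rot: [[-0.001, 1.0, -0.001], [1.0, 0.001, 0.001], [0.001, -0.001, -1.0]]
ft_force: [-0.2, 0.4, -1.8]
finger_gap: 0.404
grip_force: 60.4
```

```bash
python3 -c "
from h import *
c=shot('s5',405,160,32)
print((proj(c,(.4625,-.3395,.016))-[373,128])*600/64)"
```

```text
[ 0.4631 -0.3397  0.0487] 15.35 tcp px in crop [344. 289.]
[332.35937375 386.6664868 ]
```

View pics/s5.png

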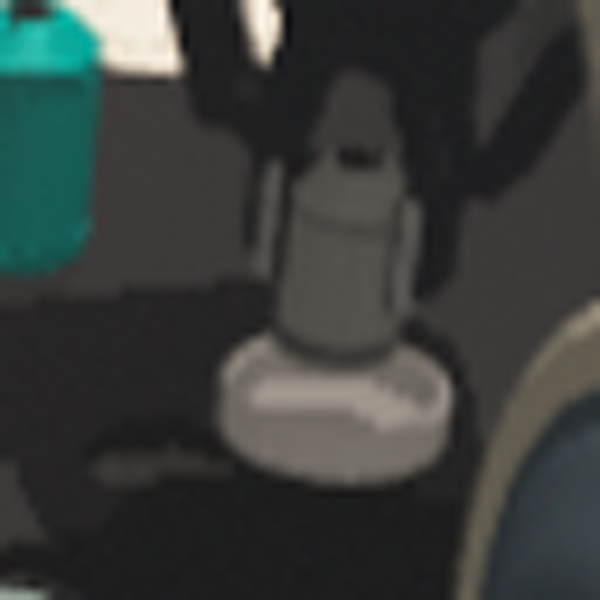

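The medium objective is centred over its pot (barrel base about (336,340), rim 220–450 in the crop). Lowering.

Emit:
apply_moves(rows=[{"dx": 0,"dy": 0,"dz": 0.15,"twist": 0,"jaw": 25},{"dx": 0,"dy": 0,"dz": 0.15,"twist": 0,"jaw": 25},{"dx": 0,"dy": 0,"dz": 0.06,"twist": 0,"jaw": 25},{"dx": 0,"dy": 0,"dz": 0.02,"twist": 0,"jaw": 25},{"dx": 0,"dy": 0,"dz": 0,"twist": 0,"jaw": 25}])

```text
time_s: 15.98
position: [0.4628, -0.3396, 0.0252]
tool_rot: [[-0.0, 1.0, 0.0], [1.0, 0.0, -0.0], [-0.0, 0.0, -1.0]]
ft_force: [0.2, -0.7, -2.7]
finger_gap: 0.405
grip_force: 60.4
```

Emit:
apply_moves(rows=[{"dx": 0,"dy": 0,"dz": 0.02,"twist": 0,"jaw": 25},{"dx": 0,"dy": 0,"dz": 0,"twist": 0,"jaw": 25}])

```text
time_s: 16.23
position: [0.4628, -0.3396, 0.024]
tool_rot: [[-0.0, 1.0, 0.0], [1.0, 0.0, -0.0], [-0.0, 0.0, -1.0]]
ft_force: [-0.0, -0.0, -2.8]
finger_gap: 0.406
grip_force: 60.4
```

Emit:
apply_moves(rows=[{"dx": 0,"dy": 0,"dz": 0.015,"twist": 0,"jaw": 25},{"dx": 0,"dy": 0,"dz": 0,"twist": 0,"jaw": 25}])

```text
time_s: 16.48
position: [0.4628, -0.3395, 0.023]
tool_rot: [[-0.0, 1.0, -0.0], [1.0, 0.0, 0.0], [0.0, -0.0, -1.0]]
ft_force: [0.1, -0.5, -2.1]
finger_gap: 0.401
grip_force: 60.4
```

Emit:
apply_moves(rows=[{"dx": 0,"dy": 0,"dz": 0.01,"twist": 0,"jaw": 25},{"dx": 0,"dy": 0,"dz": 0,"twist": 0,"jaw": 25}])

```text
time_s: 16.73
position: [0.4628, -0.3396, 0.0229]
tool_rot: [[-0.0, 1.0, 0.0], [1.0, 0.0, -0.0], [-0.0, 0.0, -1.0]]
ft_force: [-3.2, 1.1, 6.0]
finger_gap: 0.404
grip_force: 61.5
```

Emit:
apply_moves(rows=[{"dx": 0,"dy": 0,"dz": 0,"twist": 0,"jaw": 37},{"dx": 0,"dy": 0,"dz": 0,"twist": 0,"jaw": 42},{"dx": 0,"dy": 0,"dz": 0,"twist": 0,"jaw": 48},{"dx": 0,"dy": 0,"dz": 0,"twist": 0,"jaw": 55},{"dx": 0,"dy": 0,"dz": 0,"twist": 0,"jaw": 55},{"dx": 0,"dy": 0,"dz": -0.4,"twist": 0,"jaw": 55},{"dx": 0,"dy": 0,"dz": -0.8,"twist": 0,"jaw": 85},{"dx": 0,"dy": 0,"dz": -0.8,"twist": 0,"jaw": 85}])

```text
time_s: 17.73
position: [0.4625, -0.3393, 0.1436]
tool_rot: [[-0.0, 1.0, -0.001], [1.0, 0.0, 0.001], [0.001, -0.001, -1.0]]
ft_force: [0.6, -0.3, 0.5]
finger_gap: 0.993
grip_force: 0.0
```

Emit:
apply_moves(rows=[{"dx": 0,"dy": 0.2,"dz": -0.2,"twist": 0,"jaw": 85},{"dx": 0.1,"dy": 0.7,"dz": 0,"twist": 0,"jaw": 85},{"dx": 0.1,"dy": 0.7,"dz": 0,"twist": 0,"jaw": 85},{"dx": 0.1,"dy": 0.6,"dz": 0,"twist": 0,"jaw": 85},{"dx": 0.1,"dy": 0.17,"dz": 0,"twist": 0,"jaw": 85},{"dx": 0,"dy": 0,"dz": 0.4,"twist": 0,"jaw": 85},{"dx": 0,"dy": 0,"dz": 0.2,"twist": 0,"jaw": 85},{"dx": 0,"dy": 0,"dz": 0,"twist": 0,"jaw": 85}])

```text
time_s: 18.73
position: [0.604, -0.3153, 0.1177]
tool_rot: [[0.0, 1.0, -0.002], [1.0, -0.0, 0.001], [0.001, -0.002, -1.0]]
ft_force: [-0.2, 0.6, 0.5]
finger_gap: 0.996
grip_force: 0.0
```

```bash
python3 -c "
from h import *
c=shot('s6',365,140,45)
print((proj(c,(.605,-.315,.082))-[320,95])*600/90)"
```

```text
[ 0.6045 -0.3157  0.1185] 18.775 tcp px in crop [284. 212.]
[276.77952229 290.73907603]
```

View pics/s6.png

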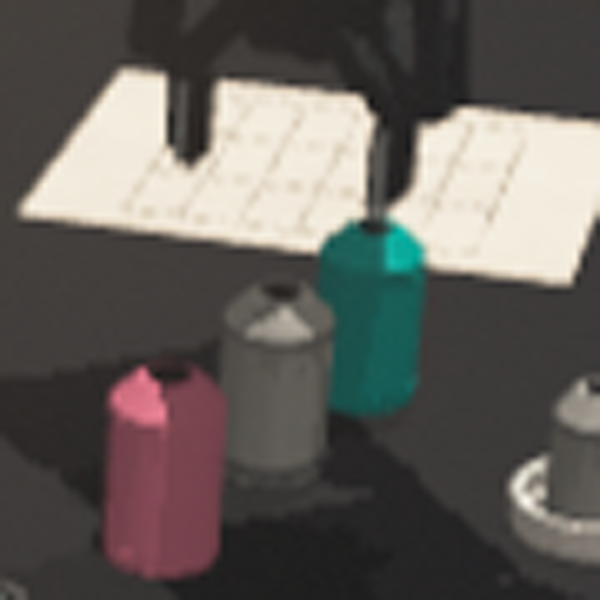

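The large objective's lens is at crop (282,290), with pink at (165,370) and turquoise at (375,230). The fingers straddle it along x. The medium one stands upright in its pot.

Emit:
apply_moves(rows=[{"dx": 0,"dy": 0,"dz": 0.3,"twist": 0,"jaw": 85},{"dx": 0,"dy": 0,"dz": 0.5,"twist": 0,"jaw": 85},{"dx": 0,"dy": 0,"dz": 0.45,"twist": 0,"jaw": 85},{"dx": 0,"dy": 0,"dz": 0.2,"twist": 0,"jaw": 75},{"dx": 0,"dy": 0,"dz": 0,"twist": 0,"jaw": 65},{"dx": 0,"dy": 0,"dz": 0,"twist": 0,"jaw": 55},{"dx": 0,"dy": 0,"dz": 0,"twist": 0,"jaw": 48},{"dx": 0,"dy": 0,"dz": 0,"twist": 0,"jaw": 40}])

```text
time_s: 19.77
position: [0.6049, -0.3158, 0.0328]
tool_rot: [[-0.0, 1.0, 0.0], [1.0, 0.0, -0.001], [-0.001, 0.0, -1.0]]
ft_force: [-7.1, 0.6, 12.4]
finger_gap: 0.55
grip_force: 60.8
```

Emit:
apply_moves(rows=[{"dx": 0,"dy": 0,"dz": 0,"twist": 0,"jaw": 36},{"dx": 0,"dy": 0,"dz": 0,"twist": 0,"jaw": 36}])

```text
time_s: 20.02
position: [0.605, -0.3159, 0.0328]
tool_rot: [[-0.0, 1.0, 0.001], [1.0, 0.0, -0.001], [-0.001, 0.001, -1.0]]
ft_force: [-7.2, 0.2, 11.7]
finger_gap: 0.547
grip_force: 60.8
```

Emit:
apply_moves(rows=[{"dx": 0,"dy": 0,"dz": -0.1,"twist": 0,"jaw": 36},{"dx": 0,"dy": 0,"dz": -0.5,"twist": 0,"jaw": 36},{"dx": 0,"dy": 0,"dz": -0.7,"twist": 0,"jaw": 36},{"dx": 0,"dy": 0,"dz": -0.7,"twist": 0,"jaw": 36},{"dx": 0.2,"dy": 0,"dz": -0.2,"twist": 0,"jaw": 36},{"dx": 0.5,"dy": 0,"dz": 0,"twist": 0,"jaw": 36},{"dx": 0.7,"dy": 0,"dz": 0,"twist": 0,"jaw": 36},{"dx": 0.7,"dy": 0,"dz": 0,"twist": 0,"jaw": 36}])

```text
time_s: 21.02
position: [0.6043, -0.1875, 0.1624]
tool_rot: [[0.0, 1.0, -0.001], [1.0, -0.0, 0.001], [0.001, -0.001, -1.0]]
ft_force: [0.3, 1.2, -2.9]
finger_gap: 0.545
grip_force: 62.6
```

Emit:
apply_moves(rows=[{"dx": 0.7,"dy": 0.02,"dz": 0,"twist": 0,"jaw": 36},{"dx": 0.7,"dy": 0.02,"dz": 0,"twist": 0,"jaw": 36},{"dx": 0.7,"dy": 0.02,"dz": 0,"twist": 0,"jaw": 36},{"dx": 0.7,"dy": 0.02,"dz": 0,"twist": 0,"jaw": 36},{"dx": 0.7,"dy": 0.02,"dz": 0,"twist": 0,"jaw": 36},{"dx": 0.7,"dy": 0.02,"dz": 0,"twist": 0,"jaw": 36},{"dx": 0.7,"dy": 0.02,"dz": 0,"twist": 0,"jaw": 36},{"dx": 0.7,"dy": 0.02,"dz": 0,"twist": 0,"jaw": 36}])

```text
time_s: 22.02
position: [0.6135, 0.1484, 0.1625]
tool_rot: [[-0.0, 1.0, -0.001], [1.0, 0.0, 0.0], [0.0, -0.001, -1.0]]
ft_force: [0.3, 0.1, -3.1]
finger_gap: 0.549
grip_force: 62.6
```

Emit:
apply_moves(rows=[{"dx": 0.7,"dy": 0,"dz": 0,"twist": 0,"jaw": 36},{"dx": 0.7,"dy": 0,"dz": 0,"twist": 0,"jaw": 36},{"dx": 0.7,"dy": 0,"dz": 0,"twist": 0,"jaw": 36},{"dx": 0.4,"dy": 0,"dz": 0,"twist": 0,"jaw": 36},{"dx": 0.2,"dy": 0,"dz": 0,"twist": 0,"jaw": 36},{"dx": 0,"dy": 0,"dz": 0,"twist": 0,"jaw": 36}])

```text
time_s: 22.78
position: [0.6143, 0.3084, 0.1631]
tool_rot: [[-0.001, 1.0, -0.001], [1.0, 0.001, -0.0], [-0.0, -0.001, -1.0]]
ft_force: [-0.4, -0.6, -4.0]
finger_gap: 0.548
grip_force: 62.6
```

Emit:
apply_moves(rows=[{"dx": 0.07,"dy": 0.02,"dz": 0.3,"twist": 0,"jaw": 36},{"dx": 0,"dy": 0,"dz": 0.6,"twist": 0,"jaw": 36},{"dx": 0,"dy": 0,"dz": 0.5,"twist": 0,"jaw": 36},{"dx": 0,"dy": 0,"dz": 0.3,"twist": 0,"jaw": 36},{"dx": 0,"dy": 0,"dz": 0,"twist": 0,"jaw": 36}])

```text
time_s: 23.4
position: [0.6151, 0.3118, 0.06]
tool_rot: [[0.001, 1.0, -0.002], [1.0, -0.001, -0.001], [-0.001, -0.002, -1.0]]
ft_force: [-0.8, 0.8, -3.2]
finger_gap: 0.548
grip_force: 62.5
```

```bash
python3 -c "
from h import *
c=shot('s7',225,235,55)
print((proj(c,(.6154,.3125,.016))-[170,180])*600/110)"
```

```text
[0.6158 0.3123 0.0613] 23.45 tcp px in crop [191. 386.]
[202.60805504 479.66508745]
```

View pics/s7.png

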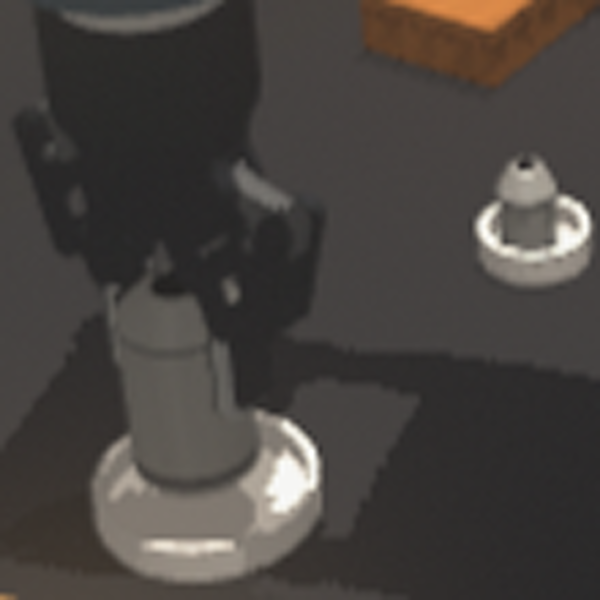

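The small one stands upright in its pot. The large barrel's base (195,470) is over its pot (rim 92–322 in the crop). Lowering.

Emit:
apply_moves(rows=[{"dx": 0,"dy": 0,"dz": 0.15,"twist": 0,"jaw": 36},{"dx": 0,"dy": 0,"dz": 0.14,"twist": 0,"jaw": 36},{"dx": 0,"dy": 0,"dz": 0.06,"twist": 0,"jaw": 36},{"dx": 0,"dy": 0,"dz": 0.02,"twist": 0,"jaw": 36},{"dx": 0,"dy": 0,"dz": 0,"twist": 0,"jaw": 36}])

```text
time_s: 24.08
position: [0.6158, 0.3127, 0.0394]
tool_rot: [[-0.0, 1.0, 0.0], [1.0, 0.0, 0.0], [0.0, 0.0, -1.0]]
ft_force: [0.1, -0.6, -3.0]
finger_gap: 0.545
grip_force: 62.5
```

Emit:
apply_moves(rows=[{"dx": 0,"dy": 0,"dz": 0.015,"twist": 0,"jaw": 36},{"dx": 0,"dy": 0,"dz": 0,"twist": 0,"jaw": 36}])

```text
time_s: 24.32
position: [0.6157, 0.3127, 0.0385]
tool_rot: [[-0.0, 1.0, 0.0], [1.0, 0.0, 0.0], [0.0, 0.0, -1.0]]
ft_force: [0.5, -0.3, -4.3]
finger_gap: 0.547
grip_force: 62.5
```

Emit:
apply_moves(rows=[{"dx": 0,"dy": 0,"dz": 0.02,"twist": 0,"jaw": 36},{"dx": 0,"dy": 0,"dz": 0,"twist": 0,"jaw": 36}])

```text
time_s: 24.58
position: [0.6156, 0.3126, 0.0371]
tool_rot: [[-0.0, 1.0, -0.0], [1.0, 0.0, -0.0], [-0.0, -0.0, -1.0]]
ft_force: [-0.3, 0.2, -3.0]
finger_gap: 0.542
grip_force: 62.5
```

Emit:
apply_moves(rows=[{"dx": 0,"dy": 0,"dz": 0.01,"twist": 0,"jaw": 36},{"dx": 0,"dy": 0,"dz": 0,"twist": 0,"jaw": 36}])

```text
time_s: 24.82
position: [0.6157, 0.3127, 0.0369]
tool_rot: [[-0.0, 1.0, 0.0], [1.0, 0.0, 0.0], [0.0, 0.0, -1.0]]
ft_force: [-2.2, -0.4, 3.0]
finger_gap: 0.548
grip_force: 63.1
```

Contact. Release, lift and check.

Emit:
apply_moves(rows=[{"dx": 0,"dy": 0,"dz": 0,"twist": 0,"jaw": 49},{"dx": 0,"dy": 0,"dz": 0,"twist": 0,"jaw": 54},{"dx": 0,"dy": 0,"dz": 0,"twist": 0,"jaw": 62},{"dx": 0,"dy": 0,"dz": 0,"twist": 0,"jaw": 70},{"dx": 0,"dy": 0,"dz": 0,"twist": 0,"jaw": 70},{"dx": 0,"dy": 0,"dz": -0.3,"twist": 0,"jaw": 70},{"dx": 0,"dy": 0,"dz": -0.7,"twist": 0,"jaw": 70},{"dx": 0,"dy": 0,"dz": -0.8,"twist": 0,"jaw": 70}])

```text
time_s: 25.82
position: [0.6155, 0.3126, 0.1466]
tool_rot: [[-0.0, 1.0, -0.0], [1.0, 0.0, -0.0], [-0.0, -0.0, -1.0]]
ft_force: [1.1, 0.3, 0.1]
finger_gap: 0.821
grip_force: 0.0
```

Emit:
apply_moves(rows=[{"dx": 0,"dy": 0,"dz": -0.8,"twist": 0,"jaw": 70},{"dx": 0,"dy": 0,"dz": -0.6,"twist": 0,"jaw": 70},{"dx": 0,"dy": 0,"dz": 0,"twist": 0,"jaw": 70}])

```text
time_s: 26.2
position: [0.6171, 0.3133, 0.2334]
tool_rot: [[-0.0, 1.0, 0.006], [1.0, 0.0, 0.003], [0.003, 0.006, -1.0]]
ft_force: [0.1, 0.3, 0.3]
finger_gap: 0.82
grip_force: 0.0
```

```bash
python3 -c "
from rig import *;import cv2
cv2.imwrite('pics/end.png',read_camera('side')['frame'][:,:,::-1])"
```

```text
(no output)
```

View pics/end.png

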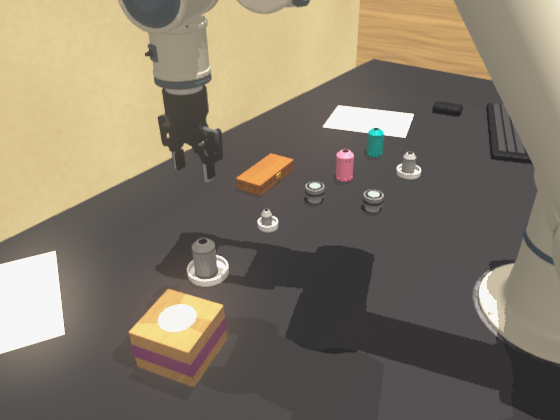

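All three stand upright in their own pots: large (207,262), small (267,219), medium (409,166). Everything else is where it was.

```bash
python3 -c "
from rig import *;print(job_done())"
```

```text
the job is handed in; nothing more can be done
None
```

The job is handed in: all three objectives stand upright, nose up, in the pots of their own size, nothing else was moved, and it took about 26 s of the 96 s allowed.

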